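# Put the confectionery frame pieces back into their foam-lined case

### The arm

A 6-joint arm with a two-finger parallel gripper is mounted at the origin on the work surface. World frame = base frame: x ahead of the robot, y to its left, z up, the work surface at z = 0. Lengths are in m, angles in rad, forces in N, time in s.
With the tool pointing down it reaches from about 0.4 to 0.925 m from the base axis. Payload 12.5 kg.
Tool frame: the origin (TCP) lies at the very end of the fingers, on their centre line; the grasp point (between the pads) lies 19 mm behind it (ctrl.grasp_offset is the distance from the TCP to the grasp point, in m); z points along the fingers, y is the line along which they close (so a half turn about z gives the same grasp; the last joint's range is limited). The gripper opens to 95 mm and grips with 3 to 60 N. Pads are 20 mm wide; open, the fingers measure 119 mm over their backs; the gripper's body (75 mm by 180 mm) begins 59 mm behind the grasp point.
Start: joints at [1.239, 0.491, 1.559, -0, 1.092, -0.106], TCP at [0.14, 0.609, 0.215] pointing down, gripper open.
Joint ranges: [-3.1, 3.1], [-0.84, 2.19], [0.05, 2.79], [-1.13, 4.28], [0.06, 2.93], [-2.69, 2.69]. Speed limits (rad/s): [2.22, 2.22, 2.79, 3.14, 3.14, 3.14].

### API

Orientations are given as a unit quaternion [x, y, z, w].
In Python, from workcell import ctrl gives the robot as it stands.
- The arm moves only by the tool send_rows, never from a script. Its argument "series" is a list of rows, each an object with "claw": the opening in per cent of the stroke, from 0 (shut) to 100 (fully open); "offset": the shift along the world's x, y, z in m, a list of three; "rot": the turn, a rotation vector about the world's x, y, z in degrees, a list of three. A call has 1 to 20 rows; each row is the pose to reach, as a shift and turn from the pose commanded when the call began; what a row does not reach only later rows make up. A row lasts 1/8 s, in which the tool goes at most 62.5 mm and 10.7 degrees, less where a joint would pass 70% of its speed; a pose out of reach is approached as far as the arm can. A call with a gripper value outside its range is refused whole. The fingers move at their own pace and stop on an object; "force" is the grip in N (left out, the last holds). Time passes only in rows, so rows that repeat a pose let the fingers close. It gives the time, the measured TCP pose, the force, the opening and the grip force at its end, in the units of the state.
- ctrl.get_obs(): the state, without advancing time (a new reading comes with each control period).
- ctrl.get_image(name): name is "scene" or "top"; returns (picture, depth): 420x560x3 uint8, red, green, blue; 420x560 float32, m along the optical axis (not along the pixel's ray), 0 where there is no reading.
- ctrl.camera_params(name): a dict with "fx", "fy", "cx", "cy" (pixels), "R" (3x3) and "t" (3): a world point X has camera coordinates R X + t. Camera axes: x right, y down, z forward; pixel columns grow to the right and rows downward; lengths in m; the calibration is good to about 2 mm. A picture is of the moment at which its call begins. camera_params takes no time and is no camera call.
- ctrl.hand_in(): hands the job in; it is judged then, once.
The state is a dict: "time": time; "qpos": joint angles; "dq": joint speeds; "joint_torque": joint torques, N m; "ee_pos": TCP position; "ee_rot": TCP orientation; "wrist_force": force on the tool from outside, world axes, zero at the start; "wrist_torque": the same for the moment, N m; "gripper_width": opening from 0.0 (shut) to 1.0 (fully open); "gripper_force": force on a finger pad.
Only numpy, scipy, OpenCV 4.12 (cv2) and the standard library are available. Lean on these libraries where they do the work, as an engineer would, in place of code of your own. Each camera call takes 0.05 s, during which the arm holds its last target. There are 200 camera calls.

### The job

Put the three loose aluminium frame pieces (the L-shaped corner, the T-shaped tee and the Z-shaped crank) back into their matching cutouts in the foam of the case, and press each one fully home, level on the floor of its cutout: the foam grips them, so they do not drop in by themselves. Leave the bar that is already in the foam, the stack of paper cups and the tub standing where they are, and let go of everything at the end.

Things in the scene. Friction and masses are not known exactly. Their poses are not given: they have to be found in the camera images.
- case: Fixed aluminium case, 292 x 238 x 34 mm, walls 6 mm, filled with black foam, its top 32 mm above the table. Origin: centre of its underside; x along the 292 mm side, z up. Four cutouts 20 mm deep with blue floors, each its piece's outline plus 2 mm all round and a 3 mm 45-degree bevel at the mouth. Cutout centres in case x, y (mm): corner -65, 52.5; tee 65, 52.5; crank -65, -52.5; bar 65, -52.5.
- corner: L-shaped frame piece, aluminium box section, limbs 22 mm wide, 36 mm high, about 0.12 kg, loose, right way up on the table. Origin: centre of the underside of the 110 x 80 mm rectangle round its outline; z up. In its own x, y (mm): long limb x -55..55, y -40..-18; short limb x -55..-33, y -40..40. It fits its cutout with its x axis along the case's x axis, same direction.
- tee: T-shaped frame piece, stem off centre, aluminium box section, limbs 22 mm wide, 36 mm high, about 0.12 kg, loose, right way up on the table. Origin: centre of the underside of the 110 x 80 mm rectangle round its outline; z up. In its own x, y (mm): bar x -55..55, y 18..40; stem x -25..-3, y -40..18. It fits its cutout with its x axis along the case's x axis, same direction.
- crank: Z-shaped frame piece, aluminium box section, limbs 22 mm wide, 36 mm high, about 0.12 kg, loose, right way up on the table. Origin: centre of the underside of the 110 x 80 mm rectangle round it; z up. In its own x, y (mm): web x -11..11, y -40..40; arms x -11..55, y 18..40 and x -55..11, y -40..-18. It fits with its x axis along the case's x axis, either direction.
- bar: Straight bar of the frame, 110 x 22 mm, 36 mm high, about 0.08 kg, already home in its cutout in the case; a bystander. Origin: centre of its underside; x along it.
- cups: Stack of white paper cups standing upside down on the table, 82 mm across at the foot, 62 mm higher up, 128 mm high, about 0.12 kg; a bystander. Origin: centre of its underside.
- tub: Closed white tub with a grey lid, standing on the table, 80 mm across at the foot, 98 mm at the lid, 70 mm high, about 0.35 kg; a bystander. Origin: centre of its underside.
- corner_cutout (a point): Centre of the floor of the corner piece's cutout, 12 mm above the table: where the corner piece's origin comes to rest. Sprung foam nibs on the walls of both limbs stop a piece that is laid in 7 to 15 mm above the floor, often tilted; a push of 10 to 15 N takes it down, and they hold it there. Fully home, its top is 16 mm above the foam, 48 mm above the table.
- tee_cutout (a point): Centre of the floor of the tee piece's cutout, 12 mm above the table: where the tee piece's origin comes to rest. Sprung foam nibs on the walls of both limbs stop a piece that is laid in 7 to 15 mm above the floor, often tilted; a push of 10 to 15 N takes it down, and they hold it there. Fully home, its top is 16 mm above the foam, 48 mm above the table.
- crank_cutout (a point): Centre of the floor of the crank piece's cutout, 12 mm above the table: where the crank piece's origin comes to rest. Sprung foam nibs on the walls of both limbs stop a piece that is laid in 7 to 15 mm above the floor, often tilted; a push of 10 to 15 N takes it down, and they hold it there. Fully home, its top is 16 mm above the foam, 48 mm above the table.
Mind the look-alikes: they are no part of the job. What is shaped like the tee but black or purple is not meant.

How it is judged:
At the end, for the whole second after the job is handed in: Corner, tee and crank lie at rest in their own cutouts: underside within 2.5 mm of the floor, centre within 4 mm, lined up within 4 and level within 2 degrees. Cups and tub stand upright within 30 mm of where they were, the bar within 8 mm (z of corner in the frame of corner_cutout between -0.003 and 0.0025 m and horizontal distance between corner and corner_cutout below 0.004 m and angle between the x axis of each of corner, tee, crank and the x axis of case, either way round below 0.07 rad and angle between each of corner, tee, crank's own z axis and vertical below 0.035 rad and linear speed of each of corner, tee, crank below 0.02 m/s and z of tee in the frame of tee_cutout between -0.003 and 0.0025 m and horizontal distance between tee and tee_cutout below 0.004 m and z of crank in the frame of crank_cutout between -0.003 and 0.0025 m and horizontal distance between crank and crank_cutout below 0.004 m and distance of each of cups, tub from where it was at the start of the episode below 0.03 m and distance of bar from where it was at the start of the episode below 0.008 m and angle between each of cups, tub's own z axis and vertical below 0.2 rad); the robot touches nothing.
It fails at once if the stack of cups or the tub is knocked over or pushed away (angle between any of cups, tub's own z axis and vertical above 0.4 rad or distance of any of cups, tub from where it was at the start of the episode above 0.04 m).
It fails at once if the bar is pulled out of its cutout (distance of bar from where it was at the start of the episode above 0.015 m).
It also fails if it takes over 72 s, if anything falls off the work surface, if the arm or the gripper's body presses on something with over 40 N, if the wrist force passes 120 N, or if a joint passes its speed limit or range.

## Working session

There is one attempt and no reset: what is moved stays moved. The work goes in short steps, Python scripts to look and compute and a tool call to move; the robot and the scene stay as the last step left them, time stands still between calls to the robot, and variables do not carry over. Pictures are saved under pics/ and viewed, at most 10 in all, crops included, and the job is handed in when it is done.

Besides the shell and the picture viewer there is one more tool, called after ">>>" in YAML: its name, and indented under it one key for each argument. send_rows: Moves the arm, as the interface text tells. Its arguments: {"type":"object","properties":{"series":{"type":"array"},"force":{"type":"number"}},"required":["series"]}

```bash
mkdir -p pics; ls
python3 - <<'E'
from workcell import ctrl
import cv2,numpy as np
for n in("top","scene"):
    im,d=ctrl.get_image(n); cv2.imwrite(f"pics/{n}0.png",im[:,:,::-1]); np.savez(f"{n}0.npz",im=im,d=d)
    p=ctrl.camera_params(n); print(n,{k:np.round(v,4).tolist() for k,v in p.items()})
o=ctrl.get_obs(); print(o["time"],o["ee_pos"],o["ee_rot"],ctrl.grasp_offset)
E
```

```text
pics
top {'fx': 546.8033, 'fy': 546.8033, 'cx': 278.47, 'cy': 217.7156, 'R': [[-0.0081, -0.9999, -0.0091], [-0.9887, 0.0093, -0.1493], [0.1494, 0.0077, -0.9887]], 't': [-0.024, 0.458, 1.1034]}
scene {'fx': 523.3734, 'fy': 523.3734, 'cx': 277.7307, 'cy': 208.6738, 'R': [[-0.6639, 0.7478, -0.0018], [0.5305, 0.4692, -0.7059], [-0.5271, -0.4696, -0.7083]], 't': [0.3412, -0.1886, 1.4069]}
0.1 [0.1398292  0.60894843 0.21412264] [ 1.12635498e-01  9.93636257e-01 -4.71897715e-04 -1.02519817e-04] 0.0188
```

View pics/top0.png

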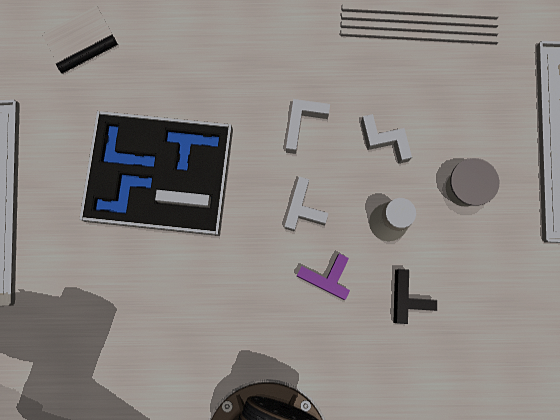

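View pics/scene0.png

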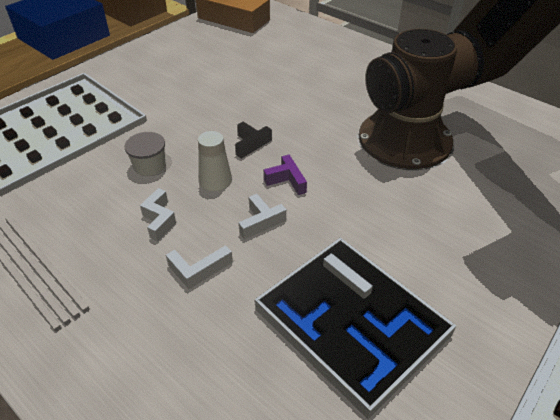

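The top view shows the corner (305,125), the crank (387,140) and three tees: aluminium (305,205), purple (325,277) and black (403,297). The aluminium one is meant, since purple and black are excluded. The case is at (157,172), the cups at (400,213) and the tub at (472,182). Next I measure them and confirm in one crop.

```bash
cat > h.py <<'E'
import cv2,numpy as np
from workcell import ctrl
P={'corner':[(-55,-40),(55,-40),(55,-18),(-33,-18),(-33,40),(-55,40)],
'tee':[(-55,40),(-55,18),(-25,18),(-25,-40),(-3,-40),(-3,18),(55,18),(55,40)],
'crank':[(-55,-40),(11,-40),(11,18),(55,18),(55,40),(-11,40),(-11,-18),(-55,-18)],
'foam':[(-140,-113),(140,-113),(140,113),(-140,113)]}
P={k:np.array(v,float)/1000 for k,v in P.items()}
def plane(c,uv,z):
    uv=np.atleast_2d(uv); r=np.c_[(uv[:,0]-c['cx'])/c['fx'],(uv[:,1]-c['cy'])/c['fy'],np.ones(len(uv))]@c['R']
    o=-np.array(c['R']).T@c['t']; return o+r*((z-o[2])/r[:,2])[:,None]
def heights(c,d):
    v,u=np.mgrid[:d.shape[0],:d.shape[1]]
    X=np.stack([(u-c['cx'])/c['fx']*d,(v-c['cy'])/c['fy']*d,d],-1)
    return (X-np.array(c['t']))@np.array(c['R'])
def fit(v,m):   # rigid fit of n measured vertices to n known ones, cyclic
    best=None
    for k in range(len(m)):
        a=np.roll(v,k,0); A=a-a.mean(0); M=m-m.mean(0)
        th=np.arctan2((M[:,0]*A[:,1]-M[:,1]*A[:,0]).sum(),(M*A).sum())
        R=np.array([[np.cos(th),-np.sin(th)],[np.sin(th),np.cos(th)]])
        t=a.mean(0)-R@m.mean(0); e=np.abs(a-(m@R.T+t)).max()
        if best is None or e<best[0]: best=(e,t,np.degrees(th))
    return best
def poly(cnt,n):
    for e in np.arange(1,8,.25):
        p=cv2.approxPolyDP(cnt,e,True)[:,0]
        if len(p)<=n: return p
def ccw(v): return v if cv2.contourArea(v.astype(np.float32),True)>0 else v[::-1]
E
python3 - <<'E'
from h import *
c=ctrl.camera_params('top'); f=np.load('top0.npz'); im,d=f['im'],f['d']
W=heights(c,d); hsv=cv2.cvtColor(im,cv2.COLOR_RGB2HSV)
for (u,v) in [(292,130),(300,190),(400,140),(180,198),(140,180),(400,213),(475,182),(350,50)]: print((u,v),np.round(W[v,u],4),im[v,u],hsv[v,u])
def go(name,mask,z,seed):
    n,l=cv2.connectedComponents(mask.astype(np.uint8)); m=(l==l[seed[1],seed[0]]).astype(np.uint8)
    m=cv2.morphologyEx(m,cv2.MORPH_CLOSE,np.ones((3,3)))
    cn=max(cv2.findContours(cv2.resize(m*255,None,fx=4,fy=4,interpolation=cv2.INTER_CUBIC)//128*255,0,2)[0],key=cv2.contourArea)
    p=poly(cn,4*0+len(P[name])) if False else None
    for e in np.arange(4,30,1.):
        p=cv2.approxPolyDP(cn,e,True)[:,0]
        if len(p)<=len(P[name]): break
    w=plane(c,(p-1.5)/4,z)[:,:2]
    a=cv2.contourArea(plane(c,(cn[:,0]-1.5)/4,z)[:,:2].astype(np.float32))*1e6
    m0=ccw(P[name]); w=ccw(w)
    print(name,len(p),'area',round(a),cv2.contourArea(m0.astype(np.float32))*1e6,end=' ')
    if len(p)==len(m0): e,t,th=fit(w,m0); print('err',round(e,4),'pos',np.round(t,4),'yaw',round(th,1))
    else: print(np.round(w,3).tolist())
top=(W[...,2]>.030)&(W[...,2]<.044)&(hsv[...,1]<60)&(hsv[...,2]>100)
cv2.imwrite('pics/m.png',top*255)
go('corner',top,.036,(292,130)); go('tee',top,.036,(300,190)); go('crank',top,.036,(400,140))
dark=(hsv[...,2]<70)|((hsv[...,1]>120)&(hsv[...,0]>100)&(hsv[...,0]<130))
dark=dark.astype(np.uint8); dark[:, :75]=0; dark[:,245:]=0; dark[240:]=0;dark[:100]=0
dark=cv2.morphologyEx(dark,cv2.MORPH_CLOSE,np.ones((25,25)))
r=cv2.minAreaRect(cv2.findNonZero(dark)); b=plane(c,cv2.boxPoints(r),.032)[:,:2]
print('foam',b.mean(0),np.linalg.norm(np.diff(b,axis=0),axis=1),np.degrees(np.arctan2(*(np.diff(b,axis=0).T[::-1]))))
E
python3 -c "
import cv2;i=cv2.imread('pics/top0.png');cv2.imwrite('pics/crop.png',cv2.resize(i[85:330,265:445],None,fx=2.4,fy=2.4))"
```

```text
(292, 130) [ 0.6464 -0.0584  0.035 ] [159 160 164] [114   8 164]
(300, 190) [ 0.5166 -0.0737  0.0318] [159 159 163] [120   6 163]
(400, 140) [ 0.6211 -0.2864  0.0378] [160 160 165] [120   8 165]
(180, 198) [0.4986 0.1751 0.0498] [159 160 164] [114   8 164]
(140, 180) [0.5455 0.2687 0.0137] [ 40  80 150] [109 187 150]
(400, 213) [ 0.4505 -0.2604  0.128 ] [160 160 163] [120   5 163]
(475, 182) [ 0.522  -0.4276  0.0694] [111 103 103] [  0  18 111]
(350, 50) [ 8.424e-01 -1.914e-01 -2.000e-04] [158 150 146] [ 10  19 158]
corner 6 area 3684 3695.999930143357 err 0.0023 pos [ 0.6547 -0.092 ] yaw 172.0
tee 8 area 3656 3695.9999571517105 err 0.0034 pos [ 0.4814 -0.0931] yaw -16.5
crank 8 area 3706 3695.999930143357 err 0.0017 pos [ 0.6297 -0.2595] yaw 11.5
foam [0.55680709 0.22801945] [0.23863667 0.30213317 0.23674447] [ -3.36311436 -96.84933868 174.4520772 ][ WARN:0@0.691] global loadsave.cpp:1063 imwrite_ Unsupported depth image for selected encoder is fallbacked to CV_8U.
```

View pics/crop.png

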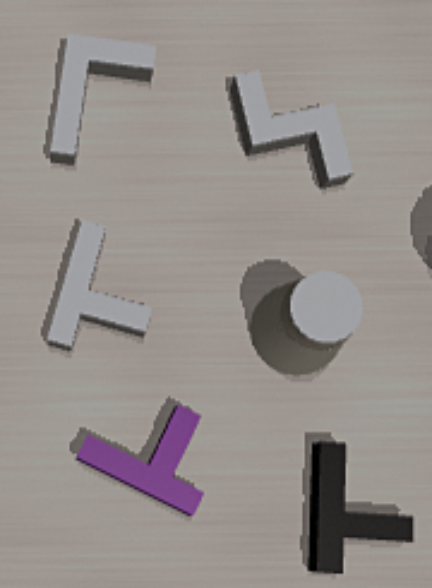

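The crop confirms it: aluminium tee at crop (95,290), corner at (90,90), crank at (290,130), and the purple and black tees stand apart. The areas match. The case outline came out too large (302 mm against 280 mm) because a shadow leaked in, so I refine the case fit.

Run:
```python
from h import *
c=ctrl.camera_params('top'); f=np.load('top0.npz'); im,d=f['im'],f['d']
W=heights(c,d); hsv=cv2.cvtColor(im,cv2.COLOR_RGB2HSV)
blue=(hsv[...,1]>120)&(hsv[...,0]>100)&(hsv[...,0]<130)
def rect(mask,seed,z,nm):
    n,l=cv2.connectedComponents(mask.astype(np.uint8),connectivity=4); m=(l==l[seed[1],seed[0]]).astype(np.uint8)
    pts=np.vstack([x[:,0] for x in cv2.findContours(m,0,1)[0]])
    w=plane(c,pts,z)[:,:2]; r=cv2.minAreaRect((w*1000).astype(np.float32)); print(nm,np.round(r[0],1),np.round(r[1],1),round(r[2],2))
reg=np.zeros(blue.shape,bool); reg[100:242,75:245]=1
rect(reg&((hsv[...,2]<60)|blue),(150,172),.032,'foam280x226')
rect(reg&(W[...,2]>.026),(150,172),.034,'case292x238')
rect(reg&(hsv[...,2]>120)&(W[...,2]>.040),(180,198),.048,'bar110x22')
# blue cutout blobs, floor centres
n,l,s,ce=cv2.connectedComponentsWithStats((blue&reg).astype(np.uint8))
for i in range(1,n):
    if s[i,4]>100:
        w=plane(c,np.argwhere(l==i)[:,::-1].astype(float),.012)[:,:2]; print('blue',s[i,4],np.round(w.mean(0),4))
cen={}
for nm,(a,b) in {'corner':(-65,52.5),'tee':(65,52.5),'crank':(-65,-52.5)}.items(): pass
rect(reg&(hsv[...,2]>110)&(hsv[...,1]<60)&(W[...,2]>.026)&(W[...,2]<.04),(99,130),.034,'rim')
```

```text
foam280x226 [560.1 230.8] [280.4 224.6] 83.43
case292x238 [559.6 230.1] [294.2 239.3] 83.45
bar110x22 [500.9 171.9] [109.6  22. ] 83.47
blue 810 [0.6076 0.3076]
blue 825 [0.6228 0.165 ]
blue 848 [0.5165 0.3041]
rim [499.  -25.2] [1237.9  892.9] 89.23
```

Case centre is (0.560, 0.2305) with yaw −96.55°. The bar predicts (500.4, 171.9) and was measured at (500.9, 171.9). Starting with the crank.

>>> send_rows:
  series:
    - {"claw": 50,"offset": [0.25,-0.3,0],"rot": [0,0,-20]}
    - {"claw": 50,"offset": [0.25,-0.3,0],"rot": [0,0,-20]}
    - {"claw": 50,"offset": [0.25,-0.3,0],"rot": [0,0,-30]}
    - {"claw": 50,"offset": [0.25,-0.3,0],"rot": [0,0,-40]}
    - {"claw": 50,"offset": [0.25,-0.3,0],"rot": [0,0,-50]}
    - {"claw": 50,"offset": [0.49,-0.869,-0.115],"rot": [0,0,-65.5]}
    - {"claw": 50,"offset": [0.49,-0.869,-0.115],"rot": [0,0,-65.5]}
    - {"claw": 50,"offset": [0.49,-0.869,-0.115],"rot": [0,0,-65.5]}
    - {"claw": 50,"offset": [0.49,-0.869,-0.115],"rot": [0,0,-65.5]}
    - {"claw": 50,"offset": [0.49,-0.869,-0.115],"rot": [0,0,-65.5]}
    - {"claw": 50,"offset": [0.49,-0.869,-0.115],"rot": [0,0,-65.5]}
    - {"claw": 50,"offset": [0.49,-0.869,-0.115],"rot": [0,0,-65.5]}
    - {"claw": 50,"offset": [0.49,-0.869,-0.115],"rot": [0,0,-65.5]}
    - {"claw": 50,"offset": [0.49,-0.869,-0.115],"rot": [0,0,-65.5]}
    - {"claw": 50,"offset": [0.49,-0.869,-0.115],"rot": [0,0,-65.5]}
    - {"claw": 50,"offset": [0.49,-0.869,-0.115],"rot": [0,0,-65.5]}
    - {"claw": 50,"offset": [0.49,-0.869,-0.115],"rot": [0,0,-65.5]}
    - {"claw": 50,"offset": [0.49,-0.869,-0.115],"rot": [0,0,-65.5]}

```text
time: 2.35
ee_pos: [0.6295, -0.2601, 0.0988]
ee_rot: [0.633, 0.774, -0.0, -0.001]
wrist_force: [0.1, 1.3, -0.8]
gripper_width: 0.499
gripper_force: 0.0
```

>>> send_rows:
  series:
    - {"claw": 50,"offset": [0,0,-0.045],"rot": [0,0,0]}
    - {"claw": 50,"offset": [0,0,-0.076],"rot": [0,0,0]}
    - {"claw": 50,"offset": [0,0,-0.076],"rot": [0,0,0]}
    - {"claw": 50,"offset": [0,0,-0.076],"rot": [0,0,0]}
    - {"claw": 10,"offset": [0,0,-0.076],"rot": [0,0,0]}
    - {"claw": 10,"offset": [0,0,-0.076],"rot": [0,0,0]}
    - {"claw": 10,"offset": [0,0,-0.076],"rot": [0,0,0]}
    - {"claw": 10,"offset": [0,0,-0.076],"rot": [0,0,0]}
    - {"claw": 10,"offset": [0,0,-0.076],"rot": [0,0,0]}
    - {"claw": 10,"offset": [0,0,-0.076],"rot": [0,0,0]}
    - {"claw": 10,"offset": [0,0,-0.04],"rot": [0,0,0]}
    - {"claw": 10,"offset": [0,0,0.02],"rot": [0,0,0]}
    - {"claw": 10,"offset": [0,0,0.02],"rot": [0,0,0]}
  force: 45

```text
time: 3.98
ee_pos: [0.6316, -0.2607, 0.1241]
ee_rot: [0.632, 0.775, 0.001, 0.004]
wrist_force: [0.5, 0.6, -1.2]
gripper_width: 0.224
gripper_force: 45.0
```

>>> send_rows:
  series:
    - {"claw": 10,"offset": [-0.115,0.561,0],"rot": [0,0,10]}
    - {"claw": 10,"offset": [-0.115,0.561,0],"rot": [0,0,20]}
    - {"claw": 10,"offset": [-0.115,0.561,0],"rot": [0,0,30]}
    - {"claw": 10,"offset": [-0.115,0.561,0],"rot": [0,0,40]}
    - {"claw": 10,"offset": [-0.115,0.561,0],"rot": [0,0,50]}
    - {"claw": 10,"offset": [-0.115,0.561,0],"rot": [0,0,60]}
    - {"claw": 10,"offset": [-0.115,0.561,0],"rot": [0,0,72]}
    - {"claw": 10,"offset": [-0.115,0.561,0],"rot": [0,0,72]}
    - {"claw": 10,"offset": [-0.115,0.561,0],"rot": [0,0,72]}
    - {"claw": 10,"offset": [-0.115,0.561,0],"rot": [0,0,72]}
    - {"claw": 10,"offset": [-0.115,0.561,0],"rot": [0,0,72]}
    - {"claw": 10,"offset": [-0.115,0.561,-0.03],"rot": [0,0,72]}
    - {"claw": 10,"offset": [-0.115,0.561,-0.04],"rot": [0,0,72]}
    - {"claw": 10,"offset": [-0.115,0.561,-0.04],"rot": [0,0,72]}
    - {"claw": 10,"offset": [-0.115,0.561,-0.04],"rot": [0,0,72]}

```text
time: 5.85
ee_pos: [0.5155, 0.3008, 0.0804]
ee_rot: [0.057, 0.998, 0.0, 0.0]
wrist_force: [0.3, -1.0, -0.2]
gripper_width: 0.227
gripper_force: 45.0
```

Run:
```python
from h import *
im,d=ctrl.get_image('scene'); cv2.imwrite('pics/s1.png',cv2.resize(im[200:420,220:480,::-1],None,fx=2.5,fy=2.5))
```

```text
(no output)
```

View pics/s1.png

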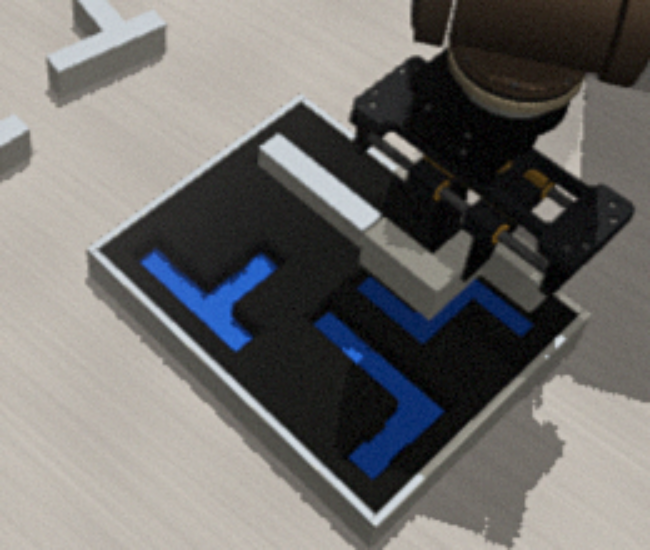

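The crop shows the crank held level above its cutout at (440,310), lined up with it. The tee cutout at (210,295) and the corner cutout at (385,390) are free. Lowering.

>>> send_rows:
  series:
    - {"claw": 10,"offset": [0,0,-0.012],"rot": [0,0,0]}
    - {"claw": 10,"offset": [0,0,-0.02],"rot": [0,0,0]}
    - {"claw": 10,"offset": [0,0,-0.026],"rot": [0,0,0]}
    - {"claw": 10,"offset": [0,0,-0.032],"rot": [0,0,0]}
    - {"claw": 10,"offset": [0,0,-0.034],"rot": [0,0,0]}
    - {"claw": 10,"offset": [0,0,-0.034],"rot": [0,0,0]}

```text
time: 6.65
ee_pos: [0.5154, 0.3013, 0.0458]
ee_rot: [0.056, 0.998, 0.0, 0.001]
wrist_force: [3.1, 0.0, -0.2]
gripper_width: 0.227
gripper_force: 45.0
```

>>> send_rows:
  series:
    - {"claw": 10,"offset": [0,0,-0.003],"rot": [0,0,0]}
    - {"claw": 10,"offset": [0,0,-0.006],"rot": [0,0,0]}
    - {"claw": 10,"offset": [0,0,-0.009],"rot": [0,0,0]}
    - {"claw": 10,"offset": [0,0,-0.011],"rot": [0,0,0]}
    - {"claw": 10,"offset": [0,0,-0.011],"rot": [0,0,0]}

```text
time: 7.28
ee_pos: [0.5157, 0.3015, 0.0361]
ee_rot: [0.056, 0.998, 0.001, 0.001]
wrist_force: [1.0, 0.3, 13.4]
gripper_width: 0.229
gripper_force: 45.0
```

>>> send_rows:
  series:
    - {"claw": 40,"offset": [0,0,0.002],"rot": [0,0,0]}
    - {"claw": 40,"offset": [0,0,0.002],"rot": [0,0,0]}
    - {"claw": 40,"offset": [0,0,0.03],"rot": [0,0,0]}
    - {"claw": 0,"offset": [0,0,0.03],"rot": [0,0,0]}
    - {"claw": 0,"offset": [0,0,0.03],"rot": [0,0,0]}
    - {"claw": 0,"offset": [0,0,0.03],"rot": [0,0,0]}
    - {"claw": 0,"offset": [0,0,0.03],"rot": [0,0,0]}
    - {"claw": 0,"offset": [0,0,0.018],"rot": [0,0,0]}
    - {"claw": 0,"offset": [0,0,0.014],"rot": [0,0,0]}
    - {"claw": 0,"offset": [0,0,0.012],"rot": [0,0,0]}
    - {"claw": 0,"offset": [0,0,0.011],"rot": [0,0,0]}
    - {"claw": 0,"offset": [0,0,0.011],"rot": [0,0,0]}

```text
time: 8.78
ee_pos: [0.5145, 0.3009, 0.0482]
ee_rot: [0.056, 0.998, -0.0, 0.0]
wrist_force: [-11.6, -6.0, 35.7]
gripper_width: 0.003
gripper_force: 17.9
```

The top is at 48 mm, so the crank is home. On to the tee.

>>> send_rows:
  series:
    - {"claw": 20,"offset": [0,0,0.04],"rot": [0,0,0]}
    - {"claw": 50,"offset": [-0.01,-0.05,0.054],"rot": [0,0,-10]}
    - {"claw": 50,"offset": [-0.047,-0.39,0.054],"rot": [0,0,-20]}
    - {"claw": 50,"offset": [-0.047,-0.39,0.054],"rot": [0,0,-30]}
    - {"claw": 50,"offset": [-0.047,-0.39,0.054],"rot": [0,0,-40]}
    - {"claw": 50,"offset": [-0.047,-0.39,0.054],"rot": [0,0,-50]}
    - {"claw": 50,"offset": [-0.047,-0.39,0.054],"rot": [0,0,-60]}
    - {"claw": 50,"offset": [-0.047,-0.39,0.054],"rot": [0,0,-70]}
    - {"claw": 50,"offset": [-0.047,-0.39,0.054],"rot": [0,0,-80]}
    - {"claw": 50,"offset": [-0.047,-0.39,0.054],"rot": [0,0,-90]}
    - {"claw": 50,"offset": [-0.047,-0.39,0.054],"rot": [0,0,-100]}
    - {"claw": 50,"offset": [-0.047,-0.39,0.054],"rot": [0,0,-100]}
    - {"claw": 50,"offset": [-0.047,-0.39,0.054],"rot": [0,0,-100]}
    - {"claw": 50,"offset": [-0.047,-0.39,0.054],"rot": [0,0,-100]}

```text
time: 10.52
ee_pos: [0.4679, -0.0888, 0.0996]
ee_rot: [0.8, 0.6, -0.0, -0.0]
wrist_force: [-0.6, 0.3, -0.8]
gripper_width: 0.497
gripper_force: 0.0
```

Run:
```python
from h import *
o=ctrl.get_obs();print(o['qpos'])
im,d=ctrl.get_image('scene'); cv2.imwrite('pics/s2.png',cv2.resize(im[130:420,180:480,::-1],None,fx=2,fy=2))
```

```text
[-3.26399587e-01  4.52760585e-01  2.03727519e+00 -2.10125108e-05
  6.51651110e-01 -4.17620627e-02]
```

View pics/s2.png

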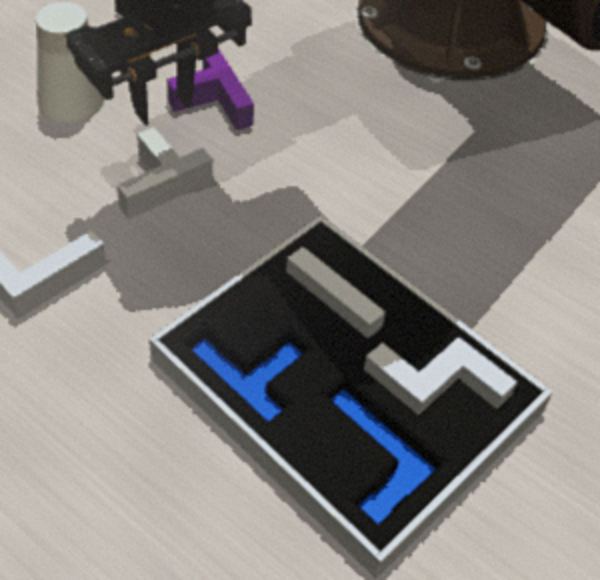

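The crank at (440,375) sits level in its cutout. The fingers hang either side of the tee's stem at (155,140). Gripping the tee.

>>> send_rows:
  series:
    - {"claw": 50,"offset": [0,0,-0.045],"rot": [0,0,0]}
    - {"claw": 50,"offset": [0,0,-0.076],"rot": [0,0,0]}
    - {"claw": 50,"offset": [0,0,-0.076],"rot": [0,0,0]}
    - {"claw": 50,"offset": [0,0,-0.076],"rot": [0,0,0]}
    - {"claw": 10,"offset": [0,0,-0.076],"rot": [0,0,0]}
    - {"claw": 10,"offset": [0,0,-0.076],"rot": [0,0,0]}
    - {"claw": 10,"offset": [0,0,-0.076],"rot": [0,0,0]}
    - {"claw": 10,"offset": [0,0,-0.076],"rot": [0,0,0]}
    - {"claw": 10,"offset": [0,0,-0.076],"rot": [0,0,0]}
    - {"claw": 10,"offset": [0,0,-0.076],"rot": [0,0,0]}
    - {"claw": 10,"offset": [0,0,-0.04],"rot": [0,0,0]}
    - {"claw": 10,"offset": [0,0,0.02],"rot": [0,0,0]}
    - {"claw": 10,"offset": [0,0,0.02],"rot": [0,0,0]}
  force: 45

```text
time: 12.2
ee_pos: [0.4694, -0.0893, 0.1229]
ee_rot: [0.801, 0.599, 0.002, 0.003]
wrist_force: [-0.9, -1.3, -0.8]
gripper_width: 0.226
gripper_force: 45.0
```

>>> send_rows:
  series:
    - {"claw": 10,"offset": [0.138,0.263,0],"rot": [0,0,-10]}
    - {"claw": 10,"offset": [0.138,0.263,0],"rot": [0,0,-20]}
    - {"claw": 10,"offset": [0.138,0.263,0],"rot": [0,0,-30]}
    - {"claw": 10,"offset": [0.138,0.263,0],"rot": [0,0,-40]}
    - {"claw": 10,"offset": [0.138,0.263,0],"rot": [0,0,-50]}
    - {"claw": 10,"offset": [0.138,0.263,0],"rot": [0,0,-60]}
    - {"claw": 10,"offset": [0.138,0.263,0],"rot": [0,0,-70]}
    - {"claw": 10,"offset": [0.138,0.263,0],"rot": [0,0,-80]}
    - {"claw": 10,"offset": [0.138,0.263,0],"rot": [0,0,-80]}
    - {"claw": 10,"offset": [0.138,0.263,0],"rot": [0,0,-80]}
    - {"claw": 10,"offset": [0.138,0.263,-0.03],"rot": [0,0,-80]}
    - {"claw": 10,"offset": [0.138,0.263,-0.04],"rot": [0,0,-80]}
    - {"claw": 10,"offset": [0.138,0.263,-0.04],"rot": [0,0,-80]}
    - {"claw": 10,"offset": [0.138,0.263,-0.04],"rot": [0,0,-80]}

```text
time: 13.95
ee_pos: [0.6063, 0.1742, 0.0804]
ee_rot: [0.998, -0.056, 0.001, -0.0]
wrist_force: [-0.2, -0.2, -1.6]
gripper_width: 0.228
gripper_force: 45.0
```

Run:
```python
from h import *
im,d=ctrl.get_image('scene'); cv2.imwrite('pics/s3.png',cv2.resize(im[200:420,220:480,::-1],None,fx=2.5,fy=2.5))
```

```text
(no output)
```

View pics/s3.png

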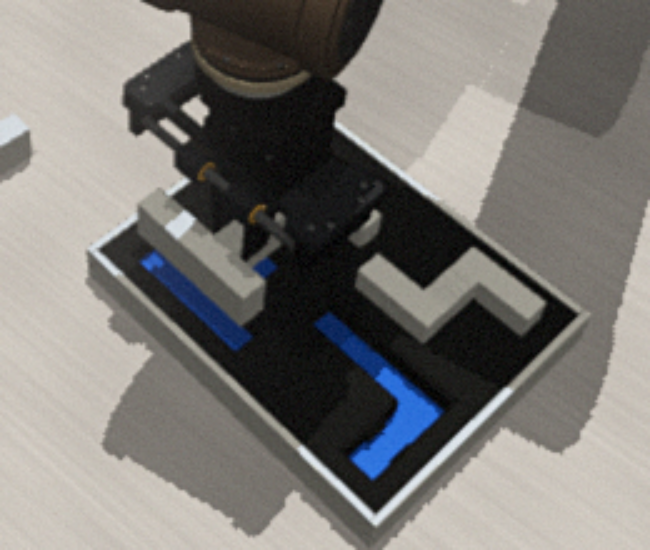

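The tee, with its bar at (200,255), hangs level above its cutout at (195,300) with the edges parallel. Inserting.

>>> send_rows:
  series:
    - {"claw": 10,"offset": [0,0,-0.012],"rot": [0,0,0]}
    - {"claw": 10,"offset": [0,0,-0.02],"rot": [0,0,0]}
    - {"claw": 10,"offset": [0,0,-0.026],"rot": [0,0,0]}
    - {"claw": 10,"offset": [0,0,-0.032],"rot": [0,0,0]}
    - {"claw": 10,"offset": [0,0,-0.034],"rot": [0,0,0]}
    - {"claw": 10,"offset": [0,0,-0.036],"rot": [0,0,0]}
    - {"claw": 10,"offset": [0,0,-0.036],"rot": [0,0,0]}

```text
time: 14.88
ee_pos: [0.6072, 0.1738, 0.0445]
ee_rot: [0.998, -0.056, 0.002, 0.0]
wrist_force: [2.5, -3.0, 7.4]
gripper_width: 0.233
gripper_force: 45.0
```

>>> send_rows:
  series:
    - {"claw": 10,"offset": [0,0,-0.003],"rot": [0,0,0]}
    - {"claw": 10,"offset": [0,0,-0.006],"rot": [0,0,0]}
    - {"claw": 10,"offset": [0,0,-0.009],"rot": [0,0,0]}
    - {"claw": 10,"offset": [0,0,-0.009],"rot": [0,0,0]}

```text
time: 15.38
ee_pos: [0.6075, 0.1737, 0.0361]
ee_rot: [0.998, -0.056, 0.002, 0.0]
wrist_force: [2.4, -4.7, 12.0]
gripper_width: 0.224
gripper_force: 45.0
```

>>> send_rows:
  series:
    - {"claw": 40,"offset": [0,0,0.002],"rot": [0,0,0]}
    - {"claw": 40,"offset": [0,0,0.002],"rot": [0,0,0]}
    - {"claw": 40,"offset": [0,0,0.03],"rot": [0,0,0]}
    - {"claw": 0,"offset": [0.023,-0.007,0.03],"rot": [0,0,0]}
    - {"claw": 0,"offset": [0.023,-0.007,0.03],"rot": [0,0,0]}
    - {"claw": 0,"offset": [0.023,-0.007,0.03],"rot": [0,0,0]}
    - {"claw": 0,"offset": [0.023,-0.007,0.03],"rot": [0,0,0]}
    - {"claw": 0,"offset": [0.023,-0.007,0.018],"rot": [0,0,0]}
    - {"claw": 0,"offset": [0.023,-0.007,0.014],"rot": [0,0,0]}
    - {"claw": 0,"offset": [0.023,-0.007,0.012],"rot": [0,0,0]}
    - {"claw": 0,"offset": [0.023,-0.007,0.011],"rot": [0,0,0]}
    - {"claw": 0,"offset": [0.023,-0.007,0.011],"rot": [0,0,0]}

```text
time: 16.88
ee_pos: [0.6282, 0.1672, 0.0482]
ee_rot: [0.998, -0.056, -0.0, 0.0]
wrist_force: [-12.8, -2.3, 30.4]
gripper_width: 0.007
gripper_force: 15.4
```

>>> send_rows:
  series:
    - {"claw": 0,"offset": [0,0,0.015],"rot": [0,0,0]}
    - {"claw": 0,"offset": [-0.048,0.01,0.015],"rot": [0,0,0]}
    - {"claw": 0,"offset": [-0.048,0.01,0.015],"rot": [0,0,0]}
    - {"claw": 0,"offset": [-0.048,0.01,0.006],"rot": [0,0,0]}
    - {"claw": 0,"offset": [-0.048,0.01,0.002],"rot": [0,0,0]}
    - {"claw": 0,"offset": [-0.048,0.01,0],"rot": [0,0,0]}
    - {"claw": 0,"offset": [-0.048,0.01,0],"rot": [0,0,0]}

```text
time: 17.75
ee_pos: [0.5816, 0.177, 0.0481]
ee_rot: [0.998, -0.056, 0.001, -0.0]
wrist_force: [-12.0, -2.7, 35.5]
gripper_width: 0.004
gripper_force: 17.9
```

>>> send_rows:
  series:
    - {"claw": 0,"offset": [0,0,0.015],"rot": [0,0,0]}
    - {"claw": 0,"offset": [0.048,-0.054,0.015],"rot": [0,0,0]}
    - {"claw": 0,"offset": [0.048,-0.054,0.015],"rot": [0,0,0]}
    - {"claw": 0,"offset": [0.048,-0.054,0.006],"rot": [0,0,0]}
    - {"claw": 0,"offset": [0.048,-0.054,0.002],"rot": [0,0,0]}
    - {"claw": 0,"offset": [0.048,-0.054,0],"rot": [0,0,0]}
    - {"claw": 0,"offset": [0.048,-0.054,0],"rot": [0,0,0]}

```text
time: 18.62
ee_pos: [0.6283, 0.1233, 0.0482]
ee_rot: [0.998, -0.055, 0.0, 0.001]
wrist_force: [-9.1, -8.8, 31.4]
gripper_width: 0.003
gripper_force: 15.7
```

The tee is level and home at all three points. On to the corner.

>>> send_rows:
  series:
    - {"claw": 20,"offset": [0,0,0.054],"rot": [0,0,0]}
    - {"claw": 50,"offset": [0.045,-0.188,0.054],"rot": [0,0,-1.5]}
    - {"claw": 50,"offset": [0.045,-0.188,0.054],"rot": [0,0,-1.5]}
    - {"claw": 50,"offset": [0.045,-0.188,0.054],"rot": [0,0,-1.5]}
    - {"claw": 50,"offset": [0.045,-0.188,0.054],"rot": [0,0,-1.5]}
    - {"claw": 50,"offset": [0.045,-0.188,0.054],"rot": [0,0,-1.5]}
    - {"claw": 50,"offset": [0.045,-0.188,0.054],"rot": [0,0,-1.5]}
    - {"claw": 50,"offset": [0.045,-0.188,0.054],"rot": [0,0,-1.5]}

```text
time: 19.62
ee_pos: [0.6737, -0.0632, 0.0997]
ee_rot: [0.998, -0.068, -0.0, -0.0]
wrist_force: [-0.2, 0.0, -0.3]
gripper_width: 0.5
gripper_force: 0.0
```

Run:
```python
from h import *
im,d=ctrl.get_image('scene'); cv2.imwrite('pics/s4.png',cv2.resize(im[130:420,130:480,::-1],None,fx=2,fy=2))
```

```text
(no output)
```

View pics/s4.png

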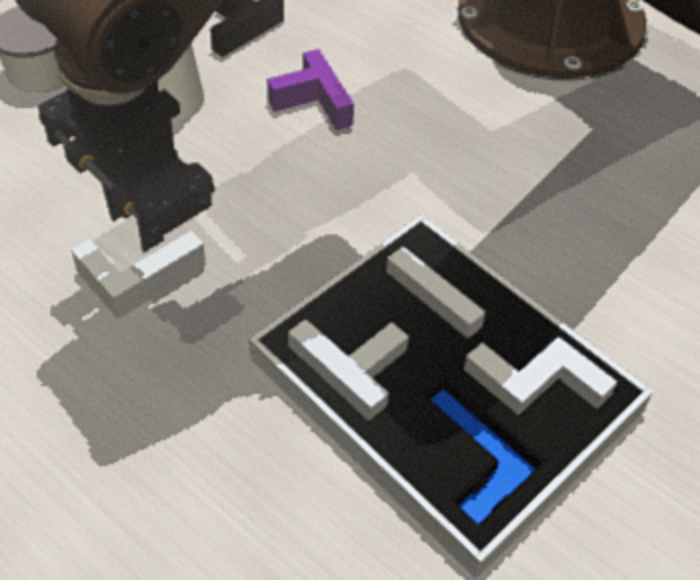

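The tee at (345,365) and the crank at (540,375) sit level in the foam. The open gripper straddles the corner's long limb at (150,255). Gripping the corner.

>>> send_rows:
  series:
    - {"claw": 50,"offset": [0,0,-0.045],"rot": [0,0,0]}
    - {"claw": 50,"offset": [0,0,-0.076],"rot": [0,0,0]}
    - {"claw": 50,"offset": [0,0,-0.076],"rot": [0,0,0]}
    - {"claw": 50,"offset": [0,0,-0.076],"rot": [0,0,0]}
    - {"claw": 10,"offset": [0,0,-0.076],"rot": [0,0,0]}
    - {"claw": 10,"offset": [0,0,-0.076],"rot": [0,0,0]}
    - {"claw": 10,"offset": [0,0,-0.076],"rot": [0,0,0]}
    - {"claw": 10,"offset": [0,0,-0.076],"rot": [0,0,0]}
    - {"claw": 10,"offset": [0,0,-0.076],"rot": [0,0,0]}
    - {"claw": 10,"offset": [0,0,-0.076],"rot": [0,0,0]}
    - {"claw": 10,"offset": [0,0,-0.04],"rot": [0,0,0]}
    - {"claw": 10,"offset": [0,0,0.02],"rot": [0,0,0]}
    - {"claw": 10,"offset": [0,0,0.02],"rot": [0,0,0]}
  force: 45

```text
time: 21.3
ee_pos: [0.6758, -0.0651, 0.1241]
ee_rot: [0.998, -0.069, 0.004, 0.0]
wrist_force: [0.4, 0.3, -1.6]
gripper_width: 0.226
gripper_force: 45.0
```

>>> send_rows:
  series:
    - {"claw": 10,"offset": [-0.0815,0.372,0],"rot": [0,0,10]}
    - {"claw": 10,"offset": [-0.0815,0.372,0],"rot": [0,0,20]}
    - {"claw": 10,"offset": [-0.0815,0.372,0],"rot": [0,0,30]}
    - {"claw": 10,"offset": [-0.0815,0.372,0],"rot": [0,0,40]}
    - {"claw": 10,"offset": [-0.0815,0.372,0],"rot": [0,0,50]}
    - {"claw": 10,"offset": [-0.0815,0.372,0],"rot": [0,0,60]}
    - {"claw": 10,"offset": [-0.0815,0.372,0],"rot": [0,0,70]}
    - {"claw": 10,"offset": [-0.0815,0.372,0],"rot": [0,0,80]}
    - {"claw": 10,"offset": [-0.0815,0.372,0],"rot": [0,0,91.4]}
    - {"claw": 10,"offset": [-0.0815,0.372,0],"rot": [0,0,91.4]}
    - {"claw": 10,"offset": [-0.0815,0.372,0],"rot": [0,0,91.4]}
    - {"claw": 10,"offset": [-0.0815,0.372,-0.03],"rot": [0,0,91.4]}
    - {"claw": 10,"offset": [-0.0815,0.372,-0.04],"rot": [0,0,91.4]}
    - {"claw": 10,"offset": [-0.0815,0.372,-0.04],"rot": [0,0,91.4]}
    - {"claw": 10,"offset": [-0.0815,0.372,-0.04],"rot": [0,0,91.4]}

```text
time: 23.18
ee_pos: [0.5928, 0.3073, 0.0804]
ee_rot: [0.747, 0.665, 0.001, 0.0]
wrist_force: [0.5, 0.6, -0.9]
gripper_width: 0.227
gripper_force: 45.0
```

Run:
```python
from h import *
im,d=ctrl.get_image('scene'); cv2.imwrite('pics/s5.png',cv2.resize(im[200:420,220:480,::-1],None,fx=2.5,fy=2.5))
```

```text
(no output)
```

View pics/s5.png

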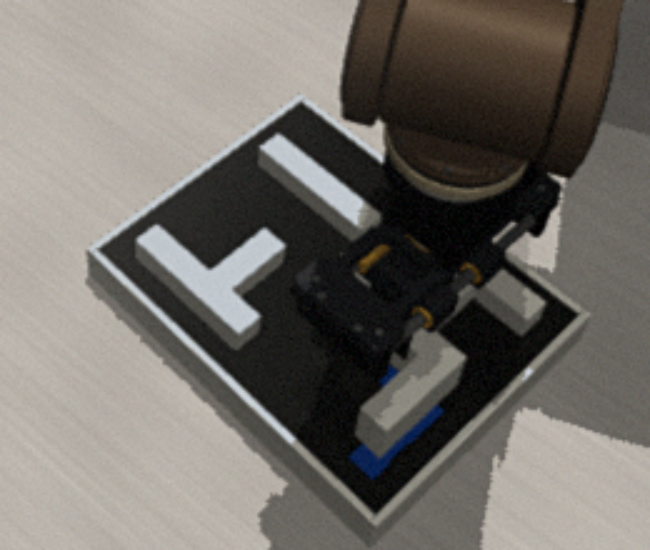

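The corner's short limb at (410,400) hangs above its part of the cutout, parallel to it. Inserting.

>>> send_rows:
  series:
    - {"claw": 10,"offset": [0,0,-0.012],"rot": [0,0,0]}
    - {"claw": 10,"offset": [0,0,-0.02],"rot": [0,0,0]}
    - {"claw": 10,"offset": [0,0,-0.026],"rot": [0,0,0]}
    - {"claw": 10,"offset": [0,0,-0.032],"rot": [0,0,0]}
    - {"claw": 10,"offset": [0,0,-0.034],"rot": [0,0,0]}
    - {"claw": 10,"offset": [0,0,-0.036],"rot": [0,0,0]}
    - {"claw": 10,"offset": [0,0,-0.036],"rot": [0,0,0]}

```text
time: 24.1
ee_pos: [0.5932, 0.3069, 0.0446]
ee_rot: [0.746, 0.666, 0.001, 0.001]
wrist_force: [1.2, -4.5, 6.0]
gripper_width: 0.227
gripper_force: 45.0
```

>>> send_rows:
  series:
    - {"claw": 10,"offset": [0,0,-0.003],"rot": [0,0,0]}
    - {"claw": 10,"offset": [0,0,-0.006],"rot": [0,0,0]}
    - {"claw": 10,"offset": [0,0,-0.009],"rot": [0,0,0]}
    - {"claw": 10,"offset": [0,0,-0.009],"rot": [0,0,0]}

```text
time: 24.6
ee_pos: [0.5934, 0.3066, 0.0362]
ee_rot: [0.746, 0.666, 0.001, 0.001]
wrist_force: [0.5, -6.9, 11.1]
gripper_width: 0.228
gripper_force: 45.0
```

>>> send_rows:
  series:
    - {"claw": 38,"offset": [0,0,0.002],"rot": [0,0,0]}
    - {"claw": 38,"offset": [0,0,0.002],"rot": [0,0,0]}
    - {"claw": 38,"offset": [0,0,0.03],"rot": [0,0,0]}
    - {"claw": 0,"offset": [0.005,0.02,0.03],"rot": [0,0,0]}
    - {"claw": 0,"offset": [0.005,0.02,0.03],"rot": [0,0,0]}
    - {"claw": 0,"offset": [0.005,0.02,0.03],"rot": [0,0,0]}
    - {"claw": 0,"offset": [0.005,0.02,0.03],"rot": [0,0,0]}
    - {"claw": 0,"offset": [0.005,0.02,0.018],"rot": [0,0,0]}
    - {"claw": 0,"offset": [0.005,0.02,0.014],"rot": [0,0,0]}
    - {"claw": 0,"offset": [0.005,0.02,0.012],"rot": [0,0,0]}
    - {"claw": 0,"offset": [0.005,0.02,0.011],"rot": [0,0,0]}
    - {"claw": 0,"offset": [0.005,0.02,0.011],"rot": [0,0,0]}

```text
time: 26.1
ee_pos: [0.5969, 0.3267, 0.0482]
ee_rot: [0.746, 0.666, -0.0, 0.0]
wrist_force: [-10.7, -6.3, 28.9]
gripper_width: 0.01
gripper_force: 14.4
```

>>> send_rows:
  series:
    - {"claw": 0,"offset": [0,0,0.015],"rot": [0,0,0]}
    - {"claw": 0,"offset": [0.05,0.002,0.015],"rot": [0,0,0]}
    - {"claw": 0,"offset": [0.05,0.002,0.015],"rot": [0,0,0]}
    - {"claw": 0,"offset": [0.05,0.002,0.006],"rot": [0,0,0]}
    - {"claw": 0,"offset": [0.05,0.002,0.002],"rot": [0,0,0]}
    - {"claw": 0,"offset": [0.05,0.002,0],"rot": [0,0,0]}
    - {"claw": 0,"offset": [0.05,0.002,0],"rot": [0,0,0]}

```text
time: 26.98
ee_pos: [0.6464, 0.329, 0.0482]
ee_rot: [0.746, 0.666, -0.0, 0.0]
wrist_force: [-8.5, -6.7, 24.9]
gripper_width: 0.004
gripper_force: 12.4
```

>>> send_rows:
  series:
    - {"claw": 0,"offset": [0,0,0.015],"rot": [0,0,0]}
    - {"claw": 0,"offset": [-0.03,-0.035,0.015],"rot": [0,0,0]}
    - {"claw": 0,"offset": [-0.06,-0.072,0.015],"rot": [0,0,0]}
    - {"claw": 0,"offset": [-0.06,-0.072,0.015],"rot": [0,0,0]}
    - {"claw": 0,"offset": [-0.06,-0.072,0.006],"rot": [0,0,0]}
    - {"claw": 0,"offset": [-0.06,-0.072,0.002],"rot": [0,0,0]}
    - {"claw": 0,"offset": [-0.06,-0.072,0],"rot": [0,0,0]}
    - {"claw": 0,"offset": [-0.06,-0.072,0],"rot": [0,0,0]}

```text
time: 27.98
ee_pos: [0.5877, 0.2578, 0.0482]
ee_rot: [0.746, 0.666, 0.0, 0.0]
wrist_force: [-11.1, -5.6, 33.1]
gripper_width: 0.006
gripper_force: 16.5
```

The corner is home. The crank was pressed only at its centre, so I press its arm ends too, then retreat.

>>> send_rows:
  series:
    - {"claw": 0,"offset": [0,0,0.015],"rot": [0,0,0]}
    - {"claw": 0,"offset": [-0.048,-0.003,0.015],"rot": [0,0,0]}
    - {"claw": 0,"offset": [-0.048,-0.003,0.015],"rot": [0,0,0]}
    - {"claw": 0,"offset": [-0.048,-0.003,0.006],"rot": [0,0,0]}
    - {"claw": 0,"offset": [-0.048,-0.003,0.002],"rot": [0,0,0]}
    - {"claw": 0,"offset": [-0.048,-0.003,0],"rot": [0,0,0]}
    - {"claw": 0,"offset": [-0.048,-0.003,0],"rot": [0,0,0]}

```text
time: 28.85
ee_pos: [0.5403, 0.2544, 0.0481]
ee_rot: [0.746, 0.666, 0.001, 0.0]
wrist_force: [-10.3, -3.1, 37.4]
gripper_width: 0.003
gripper_force: 18.5
```

>>> send_rows:
  series:
    - {"claw": 0,"offset": [0,0,0.015],"rot": [0,0,0]}
    - {"claw": 0,"offset": [-0.024,0.047,0.015],"rot": [0,0,0]}
    - {"claw": 0,"offset": [-0.048,0.095,0.015],"rot": [0,0,0]}
    - {"claw": 0,"offset": [-0.048,0.095,0.015],"rot": [0,0,0]}
    - {"claw": 0,"offset": [-0.048,0.095,0.006],"rot": [0,0,0]}
    - {"claw": 0,"offset": [-0.048,0.095,0.002],"rot": [0,0,0]}
    - {"claw": 0,"offset": [-0.048,0.095,0],"rot": [0,0,0]}
    - {"claw": 0,"offset": [-0.048,0.095,0],"rot": [0,0,0]}

```text
time: 29.85
ee_pos: [0.492, 0.3485, 0.0481]
ee_rot: [0.747, 0.665, 0.001, -0.0]
wrist_force: [-11.6, -1.8, 34.7]
gripper_width: -0.001
gripper_force: 17.1
```

>>> send_rows:
  series:
    - {"claw": 0,"offset": [0,0,0.06],"rot": [0,0,0]}
    - {"claw": 50,"offset": [0,0,0.12],"rot": [0,0,0]}
    - {"claw": 50,"offset": [-0.35,0.26,0.18],"rot": [0,0,0]}
    - {"claw": 50,"offset": [-0.35,0.26,0.18],"rot": [0,0,0]}
    - {"claw": 50,"offset": [-0.35,0.26,0.18],"rot": [0,0,0]}
    - {"claw": 50,"offset": [-0.35,0.26,0.18],"rot": [0,0,0]}
    - {"claw": 50,"offset": [-0.35,0.26,0.18],"rot": [0,0,0]}
    - {"claw": 50,"offset": [-0.35,0.26,0.18],"rot": [0,0,0]}
    - {"claw": 50,"offset": [-0.35,0.26,0.18],"rot": [0,0,0]}
    - {"claw": 50,"offset": [-0.35,0.26,0.18],"rot": [0,0,0]}
    - {"claw": 50,"offset": [-0.35,0.26,0.18],"rot": [0,0,0]}
    - {"claw": 50,"offset": [-0.35,0.26,0.18],"rot": [0,0,0]}

```text
time: 31.35
ee_pos: [0.1431, 0.6083, 0.2252]
ee_rot: [0.747, 0.665, -0.0, 0.0]
wrist_force: [0.3, -0.0, 0.2]
gripper_width: 0.505
gripper_force: 0.0
```

Run:
```python
from h import *
im,d=ctrl.get_image('top'); cv2.imwrite('pics/t6.png',cv2.resize(im[90:330,70:520,::-1],None,fx=1.7,fy=1.7))
c=ctrl.camera_params('top'); W=heights(c,d); hsv=cv2.cvtColor(im,cv2.COLOR_RGB2HSV)
m=((hsv[...,2]>110)&(hsv[...,1]<60)&(W[...,2]>.040)&(W[...,2]<.056)).astype(np.uint8); m[:100]=0;m[240:]=0;m[:,245:]=0;m[:,:75]=0
n,l,s,_=cv2.connectedComponentsWithStats(m)
for i in range(1,n):
    if s[i,4]>150:
        w=plane(c,np.argwhere(l==i)[:,::-1].astype(float),.048)[:,:2]; z=W[l==i][:,2]
        A=np.c_[w-w.mean(0),np.ones(len(w))]; g=np.linalg.lstsq(A,z,rcond=None)[0]
        print(s[i,4],np.round(w.mean(0),4),'z',round(np.median(z),4),'tilt deg',np.round(np.degrees(g[:2]),1))
```

```text
808 [0.6068 0.3068] z 0.0488 tilt deg [-0.2 -0.1]
810 [0.6201 0.1637] z 0.0488 tilt deg [-0.2 -0.4]
839 [0.5155 0.3025] z 0.049 tilt deg [-0.2 -0.2]
551 [0.5009 0.1719] z 0.0489 tilt deg [-0.  -0.1]
```

View pics/t6.png

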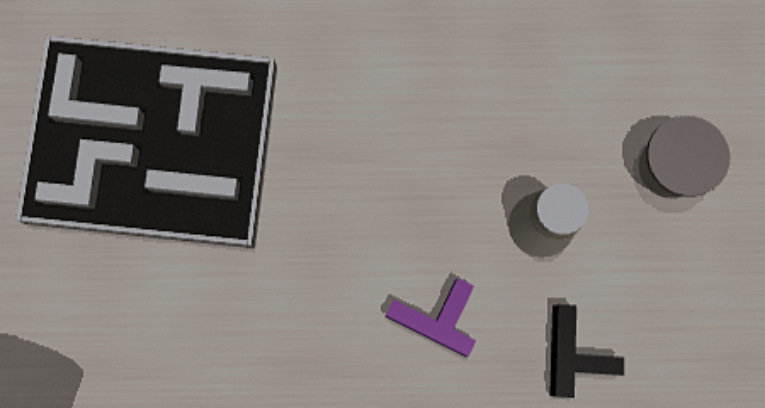

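All four pieces lie level at the bar's height in the case at (150,140). The cups at (562,208), the tub at (688,157) and the bar at (190,183) have not moved. Handing in.

```bash
python3 -c "
from workcell import ctrl; print(ctrl.hand_in())"
```

```text
the job is handed in; nothing more can be done
None
```

I pressed the corner, tee and crank home in their own cutouts. In the last camera check all three were level at the bar's height, the bar, cups and tub were where they started, and the gripper was clear. I handed the job in at about 31 s; the hand-in gave no verdict.

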